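# Draw the glass probe from its leaning sleeve and stand it in the pot

### The arm

A 6-joint arm with a two-finger parallel gripper is mounted at the origin on the work surface. World frame = base frame: x ahead of the robot, y to its left, z up, the work surface at z = 0. Lengths are in m, angles in rad, forces in N, time in s.
With the tool pointing down it reaches from about 0.325 to 0.875 m from the base axis. Payload 4.4 kg.
Tool frame: the origin (TCP) lies midway between the tips of the shut fingers; the grasp point (between the pads) lies 19 mm behind it; z points along the fingers, y is the direction in which the jaws open and shut (so a half turn about z gives the same grasp; the last joint's range is limited). The gripper opens to 85 mm and grips with 20 to 120 N. Pads are 22 mm wide; open, the fingers measure 114 mm over their backs; the gripper's body (76 mm by 85 mm) begins 54 mm behind the grasp point. The pads swing forward as they close: fully open they stand 13 mm farther back than shut.
Start: joints at [-1.345, 0.207, 1.542, -0, 1.393, -0.15], TCP at [0.212, -0.535, 0.231] pointing down, gripper open.
Joint ranges: [-2.73, 2.73], [-0.86, 2.22], [0.23, 2.46], [-1.11, 4.25], [0.08, 2.63], [-2.82, 2.82]. Speed limits (rad/s): [2.79, 2.79, 3.14, 3.14, 3.14, 3.14].

### API

Orientations are given as a unit quaternion [x, y, z, w].
In Python, from rig import r gives the robot as it stands.
- The arm moves only by the tool drive_tool, never from a script. Its arguments are lists of equal length, an entry for each row: "hand": the closure, from 0 (fully open) to 1 (shut); "dp": the shift along the tool's x, y, z in m, a list of three; "twist": the turn about the tool's z in rad. A call has exactly 8 rows; each row is the pose to reach, as a shift and turn from the pose commanded when the call began, along the tool's axes at that moment; what a row does not reach only later rows make up. A row lasts 1/12 s, in which the tool goes at most 41.7 mm and 7.16 degrees, less where a joint would pass 70% of its speed; a pose out of reach is approached as far as the arm can. A call with a gripper value outside its range is refused whole. The fingers move at their own pace and stop on an object; the grip force is fixed at half the most. Time passes only in rows, so rows that repeat a pose let the fingers close, or fill a call up. It gives the time, the measured TCP pose, the force and the opening at its end, in the units of the state.
- r.state(): the state, without advancing time (a new reading comes with each control period).
- r.read_camera(name): name is "side" or "top" or "wrist"; returns the picture (400x640x3 uint8, red, green, blue); there is no depth.
- r.get_calibration(name): a dict with "camera_matrix" (3x3 intrinsics, pixels), "view" (4x4, takes a point from world to camera coordinates). Camera axes: x right, y down, z forward; pixel columns grow to the right and rows downward; lengths in m; the calibration is good to about 2 mm. A picture is of the moment at which its call begins: read the wrist's pose just before it. get_calibration takes no time and is no camera call; for the wrist camera it gives the pose at the moment of the call.
- r.close_job(): hands the job in, once; it reports no verdict.
Trained networks look in the newest picture that a camera, given by its name, has taken for a name from the list of things; names that differ only in an ending like _2 or _b are one class to them, and where a whole thing is asked for, a point or a joint stands for the part that bears it (a point fixed in the world has none). Each returns a list of dicts, best first, with "confidence" (0 to 1); they miss things now and then, are a little off and sometimes report something else, mostly with a low value. They report only what shows in the picture. A call takes as long as a camera call. They do not tell look-alikes from the thing itself.
- r.regions_of(camera, target): "mask" (400x640 bool, what is visible of it).
- r.mark_of(camera, target): "centre" ([x, y, z] in m, in world coordinates, good to about 4 mm: a listed point, or the origin of a listed thing).
The state is a dict: "time_s": time; "joint_positions": joint angles; "joint_velocities": joint speeds; "joint_torque": joint torques, N m; "tool_pos": TCP position; "tcp_rot": TCP orientation; "wrist_force": force on the tool from outside, world axes, zero at the start; "ft_torque": the same for the moment, N m; "opening": opening from 0.0 (shut) to 1.0 (fully open).
Only numpy, scipy, OpenCV 4.12 (cv2) and the standard library are available. Lean on these libraries where they do the work, as an engineer would, in place of code of your own. Each camera call takes 0.05 s, during which the arm holds its last target. There are 200 camera calls.

### The job

Pull the large-headed glass probe out of its leaning storage sleeve under the glass shelf, drawing it straight along the sleeve, and stand it foot-down on the cushion inside the tall grey pot. It is glass: hold it gently, do not wrench it in the sleeve, lower it until you feel the cushion and let go only then, without dropping it or pressing hard. Do not bump the holder and its shelf, and leave the thermometer and the other things where they are.

Things in the scene. Friction and masses are not known exactly. Their poses are not given: they have to be found in the camera images.
- probe_head (a point): Centre of the probe's head (grasp here). Probe: 190 mm long, about 90 g; round clear glass stem 14 mm dia., 140 mm long; round black plastic head 28 mm dia., 50 mm long. z axis runs foot to head; the foot's tip is 165 mm along -z, the head's top 25 mm along +z. At the start it leans in either sleeve about 35 degrees from vertical, head towards the robot, foot at the sleeve's bottom.
- probe_foot (a point): Tip of the probe's glass foot (centre of its lower end face), same axes as probe_head.
- thermometer_head (a point): Centre of the head of the thermometer in the other sleeve, to be left alone: 153 mm long, same 14 mm glass stem, but a smaller black head 19 mm in diameter and 28 mm long, standing lower. z axis from foot to head.
- station: The holder, fixed to the bench; origin on the bench, z up, -x towards the robot side. Base plate 170 x 360 x 12 mm (x = -40 to +130 mm) with two white sleeves 100 mm apart in y, and a glass shelf over them on two posts (y = +-172 mm, x = 30 to 60 mm).
- sleeve_a (a point): Centre of the mouth of the sleeve at the holder's +y side, 112 mm above the bench; axes as the holder. Both sleeves are straight tubes, 29 mm outside, 19 mm inside, 105 mm deep, closed at the foot, leaning 35 degrees from vertical towards the holder's -x. A stem has 5 mm of play and draws freely along the sleeve's axis; the foot is out after 105 mm.
- sleeve_b (a point): The same for the sleeve at the holder's -y side.
- shelf_edge (a point): Middle of the lower front edge of the glass shelf, 263 mm above the bench; axes as the holder. The shelf reaches 85 mm back from it, 180 mm to each side, 12 mm up; vials at its ends rise 55 mm. The probe's head lies 103 mm below it and only about 12 mm in front, so a gripper coming straight down meets the shelf: come in and draw back along the leaning probe.
- pot_rim (a point): Centre of the mouth of the tall grey pot, fixed to the bench: round, 55 mm outside, 45 mm inside, rim 150 mm above the bench, square foot 110 x 110 x 8 mm. Inside is a level rubber cushion on a spring (1 N per mm, 36 mm travel); its height differs each time and is not reported: its top lies 64 to 104 mm below the rim. z up.
- reagent: Bystander: amber reagent bottle 64 mm in diameter, 130 mm tall; origin at the centre of its underside.
- beaker: Bystander: glass beaker 70 mm in diameter, 85 mm tall; origin at the centre of its underside.
- jar: Bystander: white jar 60 mm in diameter, 70 mm tall; origin at the centre of its underside.
There are look-alikes about, which are no part of the job. Of the things that look like the part that bears pot_rim, the largest one is meant. What is shaped like the part that bears probe_head but blue is not meant.

How it is judged:
On the way, in this order (a step that is already met when the one before it is completed fails the run):
1. the probe, held in the fingers, is drawn clear of its sleeve (its foot more than 125 mm above the bench) (height (world z) of probe_foot above 0.125 m and contact force between the fingers and probe above 1 N), for 0.1 s.
2. its foot is inside the pot and rests on the cushion while the fingers still hold it, near upright (z of probe_foot in the frame of pot_rim below -0.055 m and horizontal distance between probe_foot and pot_rim below 0.024 m and contact force between probe and pot above 0.7 N and contact force between the fingers and probe above 1 N and angle between probe_foot's own z axis and vertical below 0.5 rad), for 0.1 s.
At the end, for the whole second after the job is handed in: The probe stands foot-down in the pot, its foot at least 55 mm below the rim and within 24 mm of the pot's axis, leaning at most 40 degrees, released and at rest (z of probe_foot in the frame of pot_rim below -0.055 m and horizontal distance between probe_foot and pot_rim below 0.024 m and angle between probe_foot's own z axis and vertical below 0.7 rad and contact force between probe and pot above 0.3 N and contact force between the fingers and probe below 0.1 N and linear speed of probe below 0.03 m/s); the robot touches nothing.
It fails at once if the probe is squeezed with more than 150 N, both fingers added (contact force between the fingers and probe above 150 N).
It fails at once if the probe is wrenched against the holder with more than 25 N, or pressed on the cushion or pot with more than 18 N while held (contact force between probe and station above 25 N or (contact force between probe and pot above 18 N and contact force between the fingers and probe above 2 N)).
It fails at once if the probe is let fall in the pot (faster than 0.55 m/s when not held) (z of probe_foot in the frame of pot_rim below 0 m and horizontal distance between probe_foot and pot_rim below 0.03 m and contact force between the fingers and probe below 0.05 N and linear speed of probe above 0.55 m/s).
It fails at once if the robot bumps the holder or its shelf with more than 15 N (contact force between any of the arm, the fingers and station above 15 N).
It fails at once if the thermometer, bottle, beaker or jar is moved more than 20 mm (distance of any of thermometer_head, reagent, beaker, jar from where it was at the start of the episode above 0.02 m).
It also fails if it takes over 48 s, if anything falls off the work surface, if the arm or the gripper's body presses on something with over 40 N, if the wrist force passes 120 N, or if a joint passes its speed limit or range.

## Working session

There is one attempt and no reset: what is moved stays moved. The work goes in short steps, Python scripts to look and compute and a tool call to move; the robot and the scene stay as the last step left them, time stands still between calls to the robot, and variables do not carry over. Pictures are saved under pics/ and viewed, about 8 in all and at most 12, crops included, and the job is handed in when it is done.

Besides the shell and the picture viewer there is one more tool, called after ">>>" by a JSON object that holds its "fn" and its "kwargs", one argument or row to a line. drive_tool: Moves the arm, as the interface text tells. Its arguments: {"type":"object","properties":{"hand":{"type":"array"},"dp":{"type":"array"},"twist":{"type":"array"}},"required":["hand","dp","twist"]}

```bash
mkdir -p pics; ls
python3 - <<'E'
from rig import r
import cv2,numpy as np
s=r.state();print(s['time_s'],s['tool_pos'],s['tcp_rot'],s['opening'])
ims=[]
for c in ['side','top']:
    im=r.read_camera(c);ims.append(im)
    K=r.get_calibration(c);print(c,np.round(K['camera_matrix'],1).tolist(),np.round(K['view'],3).tolist())
    for t in ['probe_head','probe_foot','thermometer_head','station','sleeve_a','sleeve_b','shelf_edge','pot_rim','reagent','beaker','jar']:
        print(c,t,[(np.round(d['centre'],3).tolist(),round(d['confidence'],2)) for d in r.mark_of(c,t)][:4])
for c,im in zip(['side','top'],ims): cv2.imwrite(f'pics/{c}0.png',im[:,:,::-1])
print(r.state()['time_s'])
E
```

```text
pics
0.0 [ 0.21138224 -0.53393593  0.2301131 ] [ 9.82308038e-01  1.87268844e-01 -2.63473582e-05 -1.13922190e-03] 1.0016146851059768
side [[449.9, 0.0, 318.3], [0.0, 449.9, 206.7], [0.0, 0.0, 1.0]] [[-0.689, -0.725, 0.013, 0.342], [-0.549, 0.509, -0.663, 0.442], [0.474, -0.464, -0.748, 0.97], [0.0, 0.0, 0.0, 1.0]]
side probe_head [([0.384, 0.195, 0.017], 0.96), ([0.556, 0.243, 0.161], 0.7)]
side probe_foot [([0.575, 0.197, 0.265], 0.15)]
side thermometer_head [([0.593, 0.15, 0.137], 0.48)]
side station [([0.59, 0.201, -0.002], 0.96)]
side sleeve_a [([0.59, 0.247, 0.11], 0.62), ([0.608, 0.153, 0.113], 0.58)]
side sleeve_b [([0.59, 0.247, 0.11], 0.62), ([0.608, 0.153, 0.113], 0.58)]
side shelf_edge [([0.573, 0.199, 0.265], 0.69)]
side pot_rim [([0.523, -0.089, 0.112], 0.9), ([0.709, -0.267, 0.118], 0.87), ([0.544, -0.265, 0.15], 0.81)]
side reagent [([0.361, -0.055, -0.004], 0.85), ([0.574, 0.2, 0.264], 0.19)]
side beaker []
side jar [([0.522, -0.421, -0.003], 0.58)]
top [[519.0, 0.0, 311.2], [0.0, 519.0, 192.0], [0.0, 0.0, 1.0]] [[0.001, -1.0, 0.013, -0.041], [-0.983, -0.003, -0.185, 0.548], [0.185, -0.013, -0.983, 1.458], [0.0, 0.0, 0.0, 1.0]]
top probe_head [([0.381, 0.199, 0.013], 0.94), ([0.552, 0.244, 0.161], 0.71), ([0.61, 0.153, 0.112], 0.51), ([0.587, 0.199, -0.0], 0.48)]
top probe_foot [([0.344, 0.356, 0.01], 0.64)]
top thermometer_head [([0.589, 0.15, 0.134], 0.55)]
top station [([0.59, 0.195, 0.001], 0.84)]
top sleeve_a [([0.586, 0.251, 0.114], 0.77), ([0.611, 0.151, 0.113], 0.64)]
top sleeve_b [([0.586, 0.251, 0.114], 0.77), ([0.611, 0.151, 0.113], 0.64)]
top shelf_edge [([0.576, 0.197, 0.263], 0.96)]
top pot_rim [([0.52, -0.093, 0.111], 0.96), ([0.542, -0.266, 0.152], 0.58)]
top reagent [([0.361, -0.055, -0.001], 0.7)]
top beaker [([0.662, -0.113, 0.0], 0.58), ([0.574, 0.196, 0.262], 0.42)]
top jar [([0.522, -0.42, -0.002], 0.63)]
1.2
```

View pics/side0.png

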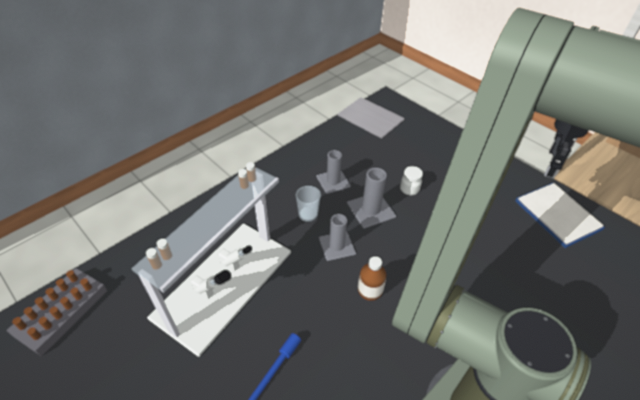

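View pics/top0.png

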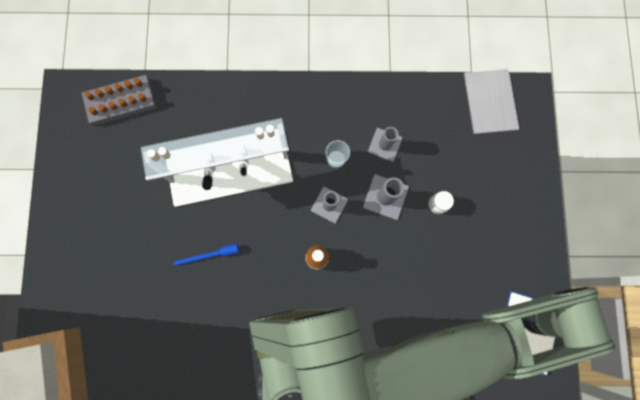

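The side view shows the black large-headed probe in the +y sleeve at pixel (222,277), the thermometer at (245,250) and the largest pot at (375,180). The blue look-alike is lying on the bench. These agree with the networks: head (0.553, 0.244, 0.161), pot rim (0.543, -0.266, 0.150), station yaw about 12.5°.

The drive only shifts the tool and turns it about its own z. A vertical tool would hit the shelf, so I need to know how the drive behaves at the edge of reach. I'll test that in free space, reaching outward along tool +y.

>>> {"fn": "drive_tool", "kwargs": {
  "hand": [0, 0, 0, 0, 0, 0, 0, 0],
  "dp": [
    [0, 0.04, 0],
    [0, 0.08, 0],
    [0, 0.12, 0],
    [0, 0.16, 0],
    [0, 0.2, 0],
    [0, 0.24, 0],
    [0, 0.28, 0],
    [0, 0.32, 0]
  ],
  "twist": [0, 0, 0, 0, 0, 0, 0, 0]
}}

```text
time_s: 1.87
tool_pos: [0.3262, -0.8245, 0.2309]
tcp_rot: [0.982, 0.187, 0.0, 0.0]
wrist_force: [1.2, -2.1, 0.7]
opening: 1.001
```

>>> {"fn": "drive_tool", "kwargs": {
  "hand": [0, 0, 0, 0, 0, 0, 0, 0],
  "dp": [
    [0, 0.04, 0],
    [0, 0.08, 0],
    [0, 0.12, 0],
    [0, 0.16, 0],
    [0, 0.16, 0],
    [0, 0.16, 0],
    [0, 0.16, 0],
    [0, 0.16, 0]
  ],
  "twist": [0, 0, 0, 0, 0, 0, 0, 0]
}}

```text
time_s: 2.53
tool_pos: [0.3414, -0.8633, 0.2066]
tcp_rot: [0.982, 0.187, 0.003, 0.019]
wrist_force: [-0.3, 0.6, -0.1]
opening: 1.001
```

Run:
```python
from rig import r
s=r.state();print(s)
```

```text
{'time_s': 2.5333, 'joint_positions': array([-1.28831758,  1.09662603,  0.22517212,  0.00326044,  1.78147286,
       -0.09358308]), 'joint_velocities': array([-2.63080868e-04,  2.05934804e-02, -2.09138017e-05,  1.45051991e-03,
       -9.06744499e-03,  6.47440564e-04]), 'joint_torque': array([ 7.71086634e-04, -7.06283855e+01, -3.44728374e+01,  1.30252462e-02,
       -1.56237292e-01, -1.64864314e-04]), 'tool_pos': array([ 0.34138469, -0.86334871,  0.20660687]), 'tcp_rot': array([0.98212316, 0.18725516, 0.00338717, 0.01892454]), 'wrist_force': array([-0.34250986,  0.60057861, -0.1053384 ]), 'ft_torque': array([ 0.02596934, -0.02679325,  0.01939804]), 'opening': 1.0006863237835018}
```

>>> {"fn": "drive_tool", "kwargs": {
  "hand": [0, 0, 0, 0, 0, 0, 0, 0],
  "dp": [
    [0, -0.04, 0],
    [0, -0.08, 0],
    [0, -0.12, 0],
    [0, -0.16, 0],
    [0, -0.2, 0],
    [0, -0.2, -0.04],
    [0, -0.2, -0.08],
    [0, -0.2, -0.08]
  ],
  "twist": [0, 0, 0, 0, 0, 0, 0, 0]
}}

```text
time_s: 3.2
tool_pos: [0.2672, -0.6762, 0.288]
tcp_rot: [0.982, 0.187, 0.004, 0.025]
wrist_force: [0.9, -0.9, 4.2]
opening: 0.999
```

Run:
```python
from rig import r
s=r.state();print(s['joint_positions'],s['tool_pos'],s['tcp_rot'])
```

```text
[-1.3151177   0.466687    1.08676228  0.0040969   1.53778345 -0.12125857] [ 0.26718985 -0.67619108  0.28802761] [0.98198186 0.18727928 0.00373465 0.02498284]
```

The commanded pose resets to the pose reached, so tilt picked up at a reach limit is kept. I'll fit the arm kinematics to see where a limit gives the most tilt.

Run:
```python
import numpy as np
Q=[(.207,1.542,1.393,.5685,.2301),(1.09663,.22517,1.78147,None,.2066),(.46669,1.08676,1.53778,None,.2880)]
P=[(0.21138,-0.53394),(0.34138,-0.86335),(0.26719,-0.67619)]
A=[];b=[]
for (q2,q3,q5,_,z),p in zip(Q,P):
    rr=np.sqrt(np.hypot(*p)**2-.0872**2)
    s=q2+q3+q5
    A+= [[1,0,np.sin(q2),np.sin(q2+q3),np.cos(q2+q3),np.sin(s)],[0,1,np.cos(q2),np.cos(q2+q3),-np.sin(q2+q3),np.cos(s)]]
    b+=[rr,z]
A=np.array(A);b=np.array(b)
for fix in [(0,0),]:
    # a=0,no forearm offset
    B=A[:,[1,2,3,5]];x,res,rk,sv=np.linalg.lstsq(B,b,rcond=None);print('h,L2,L3,Lt',x,res,sv)
    B=A[:,[0,1,2,3,5]];x,res,rk,sv=np.linalg.lstsq(B,b,rcond=None);print('a,h,L2,L3,Lt',x,res,sv)
    h,L2,L3,Lt=np.linalg.lstsq(A[:,[1,2,3,5]],b,rcond=None)[0]
```

```text
h,L2,L3,Lt [0.54332013 0.4695053  0.4846826  0.68056992] [0.00035712] [2.86725531 1.85124967 0.59264836 0.02212557]
a,h,L2,L3,Lt [-0.09216068  0.28495747  0.50437272  0.56584068  0.45145554] [6.6619791e-05] [2.94220125 2.44315231 0.59293317 0.1499439  0.02014166]
```

>>> {"fn": "drive_tool", "kwargs": {
  "hand": [0, 0, 0, 0, 0, 0, 0, 0],
  "dp": [
    [0.025, -0.029, -0.012],
    [0.05, -0.058, -0.025],
    [0.075, -0.087, -0.037],
    [0.1, -0.116, -0.05],
    [0.125, -0.145, -0.062],
    [0.15, -0.174, -0.075],
    [0.175, -0.203, -0.087],
    [0.2, -0.23, -0.1]
  ],
  "twist": [0, 0, 0, 0, 0, 0, 0, 0]
}}

```text
time_s: 3.87
tool_pos: [0.3683, -0.3837, 0.3731]
tcp_rot: [0.982, 0.187, 0.005, 0.021]
wrist_force: [0.9, -1.0, 0.7]
opening: 0.999
```

>>> {"fn": "drive_tool", "kwargs": {
  "hand": [0, 0, 0, 0, 0, 0, 0, 0],
  "dp": [
    [0.025, -0.029, -0.012],
    [0.05, -0.058, -0.025],
    [0.075, -0.087, -0.037],
    [0.1, -0.116, -0.05],
    [0.125, -0.145, -0.062],
    [0.15, -0.174, -0.075],
    [0.175, -0.203, -0.087],
    [0.2, -0.23, -0.1]
  ],
  "twist": [0, 0, 0, 0, 0, 0, 0, 0]
}}

```text
time_s: 4.53
tool_pos: [0.4684, -0.0918, 0.4654]
tcp_rot: [0.982, 0.187, 0.007, 0.019]
wrist_force: [0.3, -0.4, 0.3]
opening: 0.996
```

>>> {"fn": "drive_tool", "kwargs": {
  "hand": [0, 0, 0, 0, 0, 0, 0, 0],
  "dp": [
    [0.025, -0.029, -0.012],
    [0.05, -0.058, -0.025],
    [0.075, -0.087, -0.037],
    [0.1, -0.116, -0.05],
    [0.125, -0.145, -0.062],
    [0.15, -0.174, -0.075],
    [0.175, -0.203, -0.087],
    [0.2, -0.23, -0.1]
  ],
  "twist": [0.02, 0.04, 0.06, 0.08, 0.1, 0.12, 0.14, 0.16]
}}

```text
time_s: 5.2
tool_pos: [0.5677, 0.1995, 0.5573]
tcp_rot: [0.994, 0.108, 0.009, 0.016]
wrist_force: [1.5, 0.1, 0.5]
opening: 1.0
```

```bash
cat > h.py <<'E'
import numpy as np
from rig import r
from scipy.spatial.transform import Rotation as Ro
np.set_printoptions(precision=4,suppress=True)
a=np.radians(12.5);X=np.array([np.cos(a),np.sin(a),0]);Y=np.array([-np.sin(a),np.cos(a),0])
def show():
    s=r.state();R=Ro.from_quat(s['tcp_rot']).as_matrix();z=R[:,2]
    print('t',s['time_s'],'q',s['joint_positions'],'\np',s['tool_pos'],'tiltX',np.degrees(np.arctan2(z@X,-z[2])),'tiltY',np.degrees(np.arctan2(z@Y,-z[2])),'yaw y_t',np.degrees(np.arctan2(R[1,1],R[0,1])),'F',s['wrist_force'],'op',s['opening'])
    return s,R
E
python3 -c "
from h import *
s,R=show();print(R)"
```

```text
t 5.2 q [ 0.2119  0.2349  0.8545 -0.0376  2.037   1.5491] 
p [0.5677 0.1995 0.5573] tiltX 0.8413073288802745 tiltY -1.9273257630765375 yaw y_t -77.61476460260668 F [1.4923 0.0698 0.5363] op 0.9998639327625973
[[ 0.9765  0.2144  0.0216]
 [ 0.2149 -0.9762 -0.0297]
 [ 0.0147  0.0336 -0.9993]]
```

Now a large push outward and up along the azimuth I need (tool +x), to see how much tilt it gives.

>>> {"fn": "drive_tool", "kwargs": {
  "hand": [0, 0, 0, 0, 0, 0, 0, 0],
  "dp": [
    [1.0, 0, -0.4],
    [1.0, 0, -0.4],
    [1.0, 0, -0.4],
    [1.0, 0, -0.4],
    [1.0, 0, -0.4],
    [1.0, 0, -0.4],
    [1.0, 0, -0.4],
    [1.0, 0, -0.4]
  ],
  "twist": [0, 0, 0, 0, 0, 0, 0, 0]
}}

```text
time_s: 5.87
tool_pos: [0.7161, 0.2198, 0.5602]
tcp_rot: [0.994, 0.108, 0.02, 0.014]
wrist_force: [0.1, 1.1, -0.4]
opening: 1.001
```

```bash
python3 -c "
from h import *
s,R=show()"
```

```text
t 5.8667 q [ 0.1957  0.6735  0.2251 -0.0387  2.205   1.526 ] 
p [0.7161 0.2198 0.5602] tiltX 2.1155540091625626 tiltY -1.8336207607536958 yaw y_t -77.60116164010768 F [ 0.0822  1.1119 -0.4191] op 1.001105116465694
```

>>> {"fn": "drive_tool", "kwargs": {
  "hand": [0, 0, 0, 0, 0, 0, 0, 0],
  "dp": [
    [1.0, 0, -0.5],
    [1.0, 0, -0.5],
    [1.0, 0, -0.5],
    [1.0, 0, -0.5],
    [1.0, 0, -0.5],
    [1.0, 0, -0.5],
    [1.0, 0, -0.5],
    [1.0, 0, -0.5]
  ],
  "twist": [0, 0, 0, 0, 0, 0, 0, 0]
}}

```text
time_s: 6.53
tool_pos: [0.7543, 0.214, 0.5255]
tcp_rot: [0.993, 0.109, 0.032, 0.012]
wrist_force: [-1.1, -0.2, 0.0]
opening: 0.998
```

```bash
python3 -c "
from h import *
s,R=show()"
```

```text
t 6.5333 q [ 0.1776  0.7204  0.2252 -0.033   2.1326  1.5122] 
p [0.7543 0.214  0.5255] tiltX 3.549074933076851 tiltY -1.7466621867144434 yaw y_t -77.5800431001033 F [-1.1395 -0.19    0.004 ] op 0.9984337534934487
```

The radial push gains only about 1.4° per call. Twisting against joint 6's range with the arm at azimuth -77° should tilt the tool in the +X direction I need, and faster. I'll travel there while twisting.

>>> {"fn": "drive_tool", "kwargs": {
  "hand": [0, 0, 0, 0, 0, 0, 0, 0],
  "dp": [
    [-0.033, 0.021, -0.005],
    [-0.066, 0.042, -0.01],
    [-0.099, 0.063, -0.015],
    [-0.132, 0.084, -0.02],
    [-0.165, 0.105, -0.025],
    [-0.198, 0.126, -0.03],
    [-0.231, 0.147, -0.035],
    [-0.264, 0.168, -0.04]
  ],
  "twist": [-0.12, -0.24, -0.36, -0.48, -0.6, -0.72, -0.84, -0.96]
}}

```text
time_s: 7.2
tool_pos: [0.5295, -0.0075, 0.5579]
tcp_rot: [0.829, 0.558, 0.025, 0.028]
wrist_force: [0.5, -1.1, 0.1]
opening: 1.0
```

>>> {"fn": "drive_tool", "kwargs": {
  "hand": [0, 0, 0, 0, 0, 0, 0, 0],
  "dp": [
    [-0.035, -0.016, -0.005],
    [-0.07, -0.032, -0.01],
    [-0.105, -0.048, -0.015],
    [-0.14, -0.064, -0.02],
    [-0.175, -0.08, -0.025],
    [-0.21, -0.096, -0.03],
    [-0.245, -0.112, -0.035],
    [-0.28, -0.13, -0.04]
  ],
  "twist": [-0.12, -0.24, -0.36, -0.48, -0.6, -0.72, -0.84, -0.96]
}}

```text
time_s: 7.87
tool_pos: [0.3223, -0.1973, 0.5837]
tcp_rot: [0.525, 0.851, 0.009, 0.036]
wrist_force: [-0.1, -0.9, -0.3]
opening: 1.004
```

>>> {"fn": "drive_tool", "kwargs": {
  "hand": [0, 0, 0, 0, 0, 0, 0, 0],
  "dp": [
    [-0.006, -0.038, -0.005],
    [-0.012, -0.076, -0.01],
    [-0.018, -0.114, -0.015],
    [-0.024, -0.152, -0.02],
    [-0.03, -0.19, -0.025],
    [-0.035, -0.228, -0.03],
    [-0.04, -0.266, -0.035],
    [-0.045, -0.3, -0.04]
  ],
  "twist": [-0.12, -0.24, -0.36, -0.48, -0.6, -0.72, -0.84, -0.96]
}}

```text
time_s: 8.53
tool_pos: [0.1163, -0.3405, 0.605]
tcp_rot: [0.174, 0.984, -0.006, 0.035]
wrist_force: [0.6, -0.5, -0.1]
opening: 0.999
```

```bash
python3 -c "
from h import *
s,R=show();print(R)"
```

```text
t 8.5333 q [-1.5433 -0.2926  1.2689  0.0779  2.1379 -2.722 ] 
p [ 0.1163 -0.3405  0.605 ] tiltX 3.4148242896732866 tiltY -2.1790881331282885 yaw y_t 69.98236959403809 F [ 0.6263 -0.4756 -0.1044] op 0.9987992951195622
[[-0.9372  0.3423  0.0663]
 [ 0.3415  0.9396 -0.0242]
 [-0.0706 -0.     -0.9975]]
```

>>> {"fn": "drive_tool", "kwargs": {
  "hand": [0, 0, 0, 0, 0, 0, 0, 0],
  "dp": [
    [0, 0, 0],
    [0, 0, 0],
    [0, 0, 0],
    [0, 0, 0],
    [0, 0, 0],
    [0, 0, 0],
    [0, 0, 0],
    [0, 0, 0]
  ],
  "twist": [-0.12, -0.24, -0.36, -0.48, -0.6, -0.72, -0.84, -0.96]
}}

```text
time_s: 9.2
tool_pos: [0.2653, -0.2656, 0.6075]
tcp_rot: [-0.115, 0.993, -0.023, 0.016]
wrist_force: [0.1, -0.3, -0.2]
opening: 1.0
```

```bash
python3 -c "
from h import *
s,R=show();print(R)"
```

```text
t 9.2 q [-1.0256 -0.2659  1.2435  0.0108  2.1088 -2.8202] 
p [ 0.2653 -0.2656  0.6075] tiltX 1.5214122183167709 tiltY -2.8265902978354074 yaw y_t 103.1209205036591 F [ 0.0746 -0.257  -0.1991] op 1.000342604574892
[[-0.9733 -0.2267  0.0366]
 [-0.2282  0.9727 -0.0424]
 [-0.026  -0.0496 -0.9984]]
```

Twisting against the range mostly turns joint 1, so I'll drop that. Radial pushing works best low down, so I'll go beyond the shelf and ratchet the tilt there. The jaws already line up with station y.

>>> {"fn": "drive_tool", "kwargs": {
  "hand": [0, 0, 0, 0, 0, 0, 0, 0],
  "dp": [
    [-0.03, 0.025, 0.006],
    [-0.06, 0.05, 0.012],
    [-0.09, 0.075, 0.018],
    [-0.12, 0.1, 0.024],
    [-0.15, 0.125, 0.03],
    [-0.18, 0.15, 0.036],
    [-0.21, 0.175, 0.042],
    [-0.24, 0.2, 0.046]
  ],
  "twist": [0, 0, 0, 0, 0, 0, 0, 0]
}}

```text
time_s: 9.87
tool_pos: [0.4563, -0.0166, 0.5586]
tcp_rot: [-0.113, 0.993, -0.021, 0.018]
wrist_force: [0.2, -1.5, 0.7]
opening: 0.996
```

>>> {"fn": "drive_tool", "kwargs": {
  "hand": [0, 0, 0, 0, 0, 0, 0, 0],
  "dp": [
    [-0.03, 0.025, 0.006],
    [-0.06, 0.05, 0.012],
    [-0.09, 0.075, 0.018],
    [-0.12, 0.1, 0.024],
    [-0.15, 0.125, 0.03],
    [-0.18, 0.15, 0.036],
    [-0.21, 0.175, 0.042],
    [-0.24, 0.2, 0.046]
  ],
  "twist": [0, 0, 0, 0, 0, 0, 0, 0]
}}

```text
time_s: 10.53
tool_pos: [0.647, 0.2307, 0.5093]
tcp_rot: [-0.113, 0.993, -0.02, 0.017]
wrist_force: [1.1, -1.5, 0.8]
opening: 1.002
```

>>> {"fn": "drive_tool", "kwargs": {
  "hand": [0, 0, 0, 0, 0, 0, 0, 0],
  "dp": [
    [-0.025, 0.02, 0.02],
    [-0.05, 0.04, 0.05],
    [-0.075, 0.06, 0.085],
    [-0.1, 0.08, 0.12],
    [-0.12, 0.1, 0.15],
    [-0.13, 0.11, 0.18],
    [-0.14, 0.115, 0.21],
    [-0.18, 0.12, 0.22]
  ],
  "twist": [0, 0, 0, 0, 0, 0, 0, 0]
}}

```text
time_s: 11.2
tool_pos: [0.7819, 0.3742, 0.2665]
tcp_rot: [-0.115, 0.993, -0.025, -0.006]
wrist_force: [0.7, 1.0, -9.9]
opening: 1.001
```

>>> {"fn": "drive_tool", "kwargs": {
  "hand": [0, 0, 0, 0, 0, 0, 0, 0],
  "dp": [
    [-1.0, 0.12, -0.1],
    [-1.0, 0.12, -0.1],
    [-1.0, 0.12, -0.1],
    [-1.0, 0.12, -0.1],
    [-1.0, 0.12, -0.1],
    [-1.0, 0.12, -0.1],
    [-1.0, 0.12, -0.1],
    [-1.0, 0.12, -0.1]
  ],
  "twist": [0, 0, 0, 0, 0, 0, 0, 0]
}}

```text
time_s: 11.87
tool_pos: [0.8447, 0.3703, 0.2446]
tcp_rot: [-0.113, 0.993, -0.015, 0.032]
wrist_force: [0.3, -0.0, 0.8]
opening: 0.997
```

```bash
python3 -c "
from h import *
s,R=show();print(R)"
```

```text
t 11.8667 q [ 0.3342  1.0553  0.2252 -0.0439  1.8039 -1.4751] 
p [0.8447 0.3703 0.2446] tiltX 3.5263022276036957 tiltY -2.0552313068594192 yaw y_t 102.95452050791755 F [ 0.2803 -0.0475  0.7518] op 0.9973955495484232
[[-0.9722 -0.224   0.0678]
 [-0.2259  0.9739 -0.0216]
 [-0.0611 -0.0363 -0.9975]]
```

>>> {"fn": "drive_tool", "kwargs": {
  "hand": [0, 0, 0, 0, 0, 0, 0, 0],
  "dp": [
    [-1.0, 0.12, -0.4],
    [-1.0, 0.12, -0.4],
    [-1.0, 0.12, -0.4],
    [-1.0, 0.12, -0.4],
    [-1.0, 0.12, -0.4],
    [-1.0, 0.12, -0.4],
    [-1.0, 0.12, -0.4],
    [-1.0, 0.12, -0.4]
  ],
  "twist": [0, 0, 0, 0, 0, 0, 0, 0]
}}

```text
time_s: 12.53
tool_pos: [0.8502, 0.3572, 0.2763]
tcp_rot: [-0.114, 0.992, -0.01, 0.047]
wrist_force: [0.7, 0.1, -0.1]
opening: 1.003
```

>>> {"fn": "drive_tool", "kwargs": {
  "hand": [0, 0, 0, 0, 0, 0, 0, 0],
  "dp": [
    [-1.0, 0.12, 0],
    [-1.0, 0.12, 0],
    [-1.0, 0.12, 0],
    [-1.0, 0.12, 0],
    [-1.0, 0.12, 0],
    [-1.0, 0.12, 0],
    [-1.0, 0.12, 0],
    [-1.0, 0.12, 0]
  ],
  "twist": [0, 0, 0, 0, 0, 0, 0, 0]
}}

```text
time_s: 13.2
tool_pos: [0.8822, 0.3539, 0.2201]
tcp_rot: [-0.114, 0.991, -0.006, 0.063]
wrist_force: [-0.0, 0.9, -0.2]
opening: 1.0
```

```bash
python3 -c "
from h import *
s,R=show()"
```

```text
t 13.2 q [ 0.3022  1.0842  0.2255 -0.035   1.71   -1.5045] 
p [0.8822 0.3539 0.2201] tiltX 7.123459974044092 tiltY -1.4064458409304095 yaw y_t 103.02750541422716 F [-0.0084  0.8675 -0.2106] op 0.9997167281890058
```

>>> {"fn": "drive_tool", "kwargs": {
  "hand": [0, 0, 0, 0, 0, 0, 0, 0],
  "dp": [
    [-1.0, 0.1, -0.3],
    [-1.0, 0.1, -0.3],
    [-1.0, 0.1, -0.3],
    [-1.0, 0.1, -0.3],
    [-1.0, 0.1, -0.3],
    [-1.0, 0.1, -0.3],
    [-1.0, 0.1, -0.3],
    [-1.0, 0.1, -0.3]
  ],
  "twist": [0, 0, 0, 0, 0, 0, 0, 0]
}}

```text
time_s: 13.87
tool_pos: [0.8873, 0.3427, 0.2571]
tcp_rot: [-0.114, 0.99, -0.001, 0.08]
wrist_force: [-0.3, 0.8, -0.1]
opening: 1.002
```

>>> {"fn": "drive_tool", "kwargs": {
  "hand": [0, 0, 0, 0, 0, 0, 0, 0],
  "dp": [
    [-1.0, 0.1, -0.1],
    [-1.0, 0.1, -0.1],
    [-1.0, 0.1, -0.1],
    [-1.0, 0.1, -0.1],
    [-1.0, 0.1, -0.1],
    [-1.0, 0.1, -0.1],
    [-1.0, 0.1, -0.1],
    [-1.0, 0.1, -0.1]
  ],
  "twist": [0, 0, 0, 0, 0, 0, 0, 0]
}}

```text
time_s: 14.53
tool_pos: [0.9047, 0.3377, 0.2461]
tcp_rot: [-0.114, 0.989, 0.003, 0.096]
wrist_force: [0.6, 0.4, 0.2]
opening: 1.002
```

>>> {"fn": "drive_tool", "kwargs": {
  "hand": [0, 0, 0, 0, 0, 0, 0, 0],
  "dp": [
    [-1.0, 0.1, -0.3],
    [-1.0, 0.1, -0.3],
    [-1.0, 0.1, -0.3],
    [-1.0, 0.1, -0.3],
    [-1.0, 0.1, -0.3],
    [-1.0, 0.1, -0.3],
    [-1.0, 0.1, -0.3],
    [-1.0, 0.1, -0.3]
  ],
  "twist": [0, 0, 0, 0, 0, 0, 0, 0]
}}

```text
time_s: 15.2
tool_pos: [0.9032, 0.331, 0.2932]
tcp_rot: [-0.115, 0.987, 0.007, 0.113]
wrist_force: [-0.4, 0.4, 0.3]
opening: 0.999
```

>>> {"fn": "drive_tool", "kwargs": {
  "hand": [0, 0, 0, 0, 0, 0, 0, 0],
  "dp": [
    [-1.0, 0.1, -0.1],
    [-1.0, 0.1, -0.1],
    [-1.0, 0.1, -0.1],
    [-1.0, 0.1, -0.1],
    [-1.0, 0.1, -0.1],
    [-1.0, 0.1, -0.1],
    [-1.0, 0.1, -0.1],
    [-1.0, 0.1, -0.1]
  ],
  "twist": [0, 0, 0, 0, 0, 0, 0, 0]
}}

```text
time_s: 15.87
tool_pos: [0.9168, 0.3295, 0.2908]
tcp_rot: [-0.115, 0.985, 0.011, 0.13]
wrist_force: [-0.0, -0.5, -0.4]
opening: 1.004
```

```bash
python3 -c "
from h import *
s,R=show()"
```

```text
t 15.8667 q [ 0.2616  1.0142  0.2263 -0.0159  1.6406 -1.5443] 
p [0.9168 0.3295 0.2908] tiltX 14.94894002457918 tiltY -0.2781824464527437 yaw y_t 103.22284573669712 F [-0.0241 -0.4628 -0.4105] op 1.0037512121337586
```

>>> {"fn": "drive_tool", "kwargs": {
  "hand": [0, 0, 0, 0, 0, 0, 0, 0],
  "dp": [
    [-1.0, 0, -0.1],
    [-1.0, 0, -0.1],
    [-1.0, 0, -0.1],
    [-1.0, 0, -0.1],
    [-1.0, 0, -0.1],
    [-1.0, 0, -0.1],
    [-1.0, 0, -0.1],
    [-1.0, 0, -0.1]
  ],
  "twist": [0, 0, 0, 0, 0, 0, 0, 0]
}}

```text
time_s: 16.53
tool_pos: [0.9343, 0.3054, 0.3002]
tcp_rot: [-0.115, 0.982, 0.014, 0.147]
wrist_force: [-0.4, -0.3, -0.3]
opening: 0.998
```

>>> {"fn": "drive_tool", "kwargs": {
  "hand": [0, 0, 0, 0, 0, 0, 0, 0],
  "dp": [
    [-1.0, 0, -0.1],
    [-1.0, 0, -0.1],
    [-1.0, 0, -0.1],
    [-1.0, 0, -0.1],
    [-1.0, 0, -0.1],
    [-1.0, 0, -0.1],
    [-1.0, 0, -0.1],
    [-1.0, 0, -0.1]
  ],
  "twist": [0, 0, 0, 0, 0, 0, 0, 0]
}}

```text
time_s: 17.2
tool_pos: [0.9465, 0.2876, 0.3158]
tcp_rot: [-0.115, 0.98, 0.018, 0.164]
wrist_force: [-0.3, -0.4, -0.0]
opening: 1.0
```

>>> {"fn": "drive_tool", "kwargs": {
  "hand": [0, 0, 0, 0, 0, 0, 0, 0],
  "dp": [
    [-1.0, 0, -0.1],
    [-1.0, 0, -0.1],
    [-1.0, 0, -0.1],
    [-1.0, 0, -0.1],
    [-1.0, 0, -0.1],
    [-1.0, 0, -0.1],
    [-1.0, 0, -0.1],
    [-1.0, 0, -0.1]
  ],
  "twist": [0, 0, 0, 0, 0, 0, 0, 0]
}}

```text
time_s: 17.87
tool_pos: [0.9548, 0.274, 0.3362]
tcp_rot: [-0.114, 0.977, 0.02, 0.181]
wrist_force: [0.5, 0.9, -0.0]
opening: 1.001
```

>>> {"fn": "drive_tool", "kwargs": {
  "hand": [0, 0, 0, 0, 0, 0, 0, 0],
  "dp": [
    [-1.0, 0, -0.1],
    [-1.0, 0, -0.1],
    [-1.0, 0, -0.1],
    [-1.0, 0, -0.1],
    [-1.0, 0, -0.1],
    [-1.0, 0, -0.1],
    [-1.0, 0, -0.1],
    [-1.0, 0, -0.1]
  ],
  "twist": [0, 0, 0, 0, 0, 0, 0, 0]
}}

```text
time_s: 18.53
tool_pos: [0.9599, 0.2636, 0.3603]
tcp_rot: [-0.114, 0.973, 0.023, 0.198]
wrist_force: [0.5, 0.9, 0.2]
opening: 0.998
```

```bash
cat >> h.py <<'E'
H=np.array([.554,.2435,.161]);U=-np.sin(np.radians(35))*X+np.cos(np.radians(35))*np.array([0,0,1])
POT=np.array([.543,-.2655,.15])
def todp(R,d): return (R.T@np.asarray(d)).round(4)
E
python3 -c "
from h import *
s,R=show();print(R)
# pre-grasp: back along tool axis 0.14 from head
g=H+.019*R[:,2]; pre=g+.17*U
print('g',g,'pre',pre,'delta',pre-s['tool_pos'],todp(R,pre-s['tool_pos']))
print('shelf clear', (np.array([.012,.103])@np.array([-R[2,2],np.linalg.norm(R[:2,2])])))"
```

```text
t 18.5333 q [ 0.174   0.9514  0.2262  0.0229  1.5641 -1.6258] 
p [0.9599 0.2636 0.3603] tiltX 22.94543829542718 tiltY 0.3552971645182441 yaw y_t 103.37385753514693 F [0.5491 0.901  0.1603] op 0.9976633318819336
[[-0.8959 -0.2313  0.3794]
 [-0.2131  0.9729  0.09  ]
 [-0.3899 -0.0003 -0.9209]]
g [0.5612 0.2452 0.1435] pre [0.466  0.2241 0.2828] delta [-0.4939 -0.0395 -0.0776] [ 0.4811  0.0758 -0.1195]
shelf clear 0.05120899118582674
```

>>> {"fn": "drive_tool", "kwargs": {
  "hand": [0, 0, 0, 0, 0, 0, 0, 0],
  "dp": [
    [0.024, 0.006, -0.027],
    [0.048, 0.012, -0.053],
    [0.073, 0.018, -0.08],
    [0.097, 0.024, -0.107],
    [0.122, 0.03, -0.133],
    [0.146, 0.036, -0.16],
    [0.182, 0.043, -0.175],
    [0.218, 0.05, -0.19]
  ],
  "twist": [0, 0, 0, 0, 0, 0, 0, 0]
}}

```text
time_s: 19.2
tool_pos: [0.6795, 0.2487, 0.4526]
tcp_rot: [-0.114, 0.973, 0.023, 0.2]
wrist_force: [0.6, -0.2, 0.2]
opening: 0.999
```

>>> {"fn": "drive_tool", "kwargs": {
  "hand": [0, 0, 0, 0, 0, 0, 0, 0],
  "dp": [
    [0.036, 0.006, -0.015],
    [0.072, 0.013, -0.031],
    [0.108, 0.02, -0.046],
    [0.144, 0.026, -0.062],
    [0.18, 0.032, -0.077],
    [0.198, 0.03, -0.044],
    [0.216, 0.029, -0.011],
    [0.234, 0.028, 0.022]
  ],
  "twist": [0, 0, 0, 0, 0, 0, 0, 0.01]
}}

```text
time_s: 19.87
tool_pos: [0.4727, 0.2284, 0.3397]
tcp_rot: [-0.109, 0.973, 0.025, 0.2]
wrist_force: [0.4, 0.9, -0.5]
opening: 0.998
```

Run:
```python
from h import *
import cv2
s,R=show()
im=r.read_camera('wrist');cv2.imwrite('pics/w1.png',im[:,:,::-1])
for t in ['probe_head','thermometer_head','sleeve_a','shelf_edge']:
    print(t,[(np.round(d['centre'],4).tolist(),round(d['confidence'],2)) for d in r.mark_of('wrist',t)][:4])
```

```text
t 19.8667 q [ 0.3012 -0.232   1.8056 -0.0287  1.163  -1.4876] 
p [0.4727 0.2284 0.3397] tiltX 23.25529427905225 tiltY 0.4020236344804902 yaw y_t 102.88323054380889 F [ 0.412   0.9067 -0.4831] op 0.9979538367128856
probe_head [([0.5543, 0.2435, 0.1626], 0.96)]
thermometer_head [([0.5941, 0.1465, 0.1377], 0.52)]
sleeve_a [([0.5855, 0.2558, 0.1168], 0.9), ([0.6116, 0.1567, 0.1142], 0.56), ([0.6616, -0.1149, 0.0017], 0.22)]
shelf_edge [([0.5733, 0.1992, 0.2609], 0.82)]
```

View pics/w1.png

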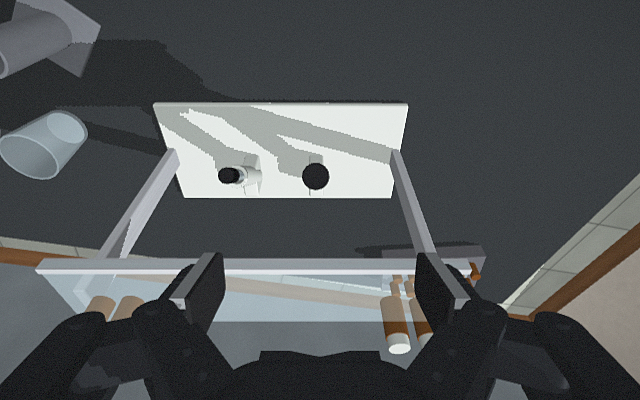

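The wrist view shows the probe's black head at (315,177), the thermometer at (228,175) and the shelf edge at about row 265. The networks put the head at (0.554, 0.2435, 0.162), which agrees with the first fix.

Run:
```python
from h import *
s,R=show()
C=np.linalg.inv(r.get_calibration('wrist')['view'])[:3,3];print('cam in tool',R.T@(C-s['tool_pos']))
H=np.array([.554,.2435,.162])
g=H+.004*U+.019*R[:,2]+.003*R[:,0]
for d in (.10,.0): print(d,g+d*U,todp(R,g+d*U-s['tool_pos']))
print('U in tool',todp(R,U))
```

```text
t 20.1167 q [ 0.3005 -0.2278  1.7969 -0.0287  1.1668 -1.4879] 
p [0.4753 0.2288 0.3425] tiltX 23.301348061058334 tiltY 0.3829473281151966 yaw y_t 102.85418930242828 F [ 0.4439 -0.1605  1.0339] op 1.0022998009570672
cam in tool [ 0.0741  0.0009 -0.1448]
0.1 [0.5004 0.2317 0.2286] [ 0.022  -0.0032  0.1146]
0.0 [0.5564 0.2441 0.1466] [ 0.0017 -0.0039  0.2125]
U in tool [ 0.2027  0.0068 -0.9792]
```

>>> {"fn": "drive_tool", "kwargs": {
  "hand": [0, 0, 0, 0, 0, 0, 0, 0],
  "dp": [
    [0.008, -0.001, 0.04],
    [0.015, -0.002, 0.08],
    [0.022, -0.003, 0.115],
    [0.017, -0.004, 0.14],
    [0.012, -0.004, 0.165],
    [0.007, -0.004, 0.19],
    [0.003, -0.004, 0.21],
    [0.001, -0.004, 0.216]
  ],
  "twist": [0, 0, 0, 0, 0, 0, 0, 0]
}}

```text
time_s: 20.78
tool_pos: [0.5601, 0.2445, 0.1413]
tcp_rot: [-0.109, 0.973, 0.024, 0.2]
wrist_force: [-0.3, 0.6, -0.0]
opening: 0.999
```

Run:
```python
from h import *
import cv2
s,R=show()
H=np.array([.554,.2435,.162]);print('head-grasp in tool',R.T@(H-s['tool_pos']+.019*R[:,2]))
im=r.read_camera('side');cv2.imwrite('pics/s2.png',cv2.resize(im[180:380,120:340,::-1],None,fx=3,fy=3))
```

```text
t 20.7833 q [ 0.2799  0.1571  1.8597 -0.0282  0.72   -1.4965] 
p [0.5601 0.2445 0.1413] tiltX 23.223273261796102 tiltY 0.3560114540662374 yaw y_t 102.82113459994095 F [-0.2666  0.5702 -0.0085] op 0.9991250944466058
head-grasp in tool [-0.0025  0.0004 -0.0024]
```

View pics/s2.png

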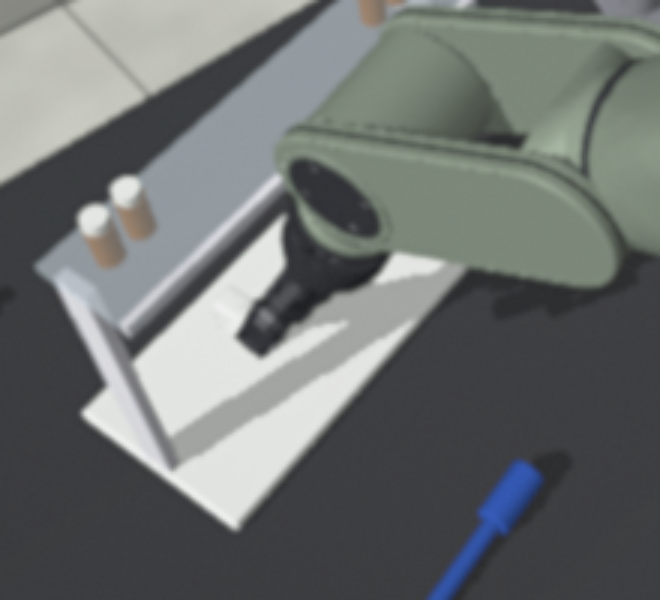

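The gripper sits around the head (finger at about (265,325) in the crop), clear of the shelf and with no contact force. Closing.

>>> {"fn": "drive_tool", "kwargs": {
  "hand": [0.3, 0.5, 0.6, 0.7, 0.8, 0.9, 1, 1],
  "dp": [
    [0, 0, 0],
    [0, 0, 0],
    [0, 0, 0],
    [0, 0, 0],
    [0, 0, 0],
    [0, 0, 0],
    [0, 0, 0],
    [0, 0, 0]
  ],
  "twist": [0, 0, 0, 0, 0, 0, 0, 0]
}}

```text
time_s: 21.5
tool_pos: [0.5555, 0.2436, 0.1409]
tcp_rot: [-0.109, 0.974, 0.024, 0.198]
wrist_force: [-3.5, -1.9, 4.9]
opening: 0.317
```

Run:
```python
from h import *
s,R=show();print(todp(R,U))
```

```text
t 21.5 q [ 0.2806  0.1498  1.8684 -0.0286  0.7214 -1.4963] 
p [0.5555 0.2436 0.1409] tiltX 23.063708825574405 tiltY 0.34773082709527053 yaw y_t 102.85480118093679 F [-3.5398 -1.9186  4.923 ] op 0.3167758889314861
[ 0.2068  0.0064 -0.9784]
```

Gripped: opening 27 mm, wrist force about 6 N. Drawing straight along the sleeve axis.

>>> {"fn": "drive_tool", "kwargs": {
  "hand": [1, 1, 1, 1, 1, 1, 1, 1],
  "dp": [
    [0.002, 0, -0.01],
    [0.005, 0, -0.025],
    [0.009, 0, -0.044],
    [0.014, 0.001, -0.065],
    [0.019, 0.001, -0.09],
    [0.025, 0.001, -0.118],
    [0.031, 0.001, -0.147],
    [0.037, 0.001, -0.176]
  ],
  "twist": [0, 0, 0, 0, 0, 0, 0, 0]
}}

```text
time_s: 22.17
tool_pos: [0.4528, 0.2207, 0.2875]
tcp_rot: [-0.109, 0.974, 0.024, 0.197]
wrist_force: [0.7, 0.5, -0.4]
opening: 0.316
```

Run:
```python
from h import *
import cv2
s,R=show();print(R)
im=r.read_camera('side');cv2.imwrite('pics/s3.png',cv2.resize(im[130:360,120:400,::-1],None,fx=2.5,fy=2.5))
for t in ['probe_head','probe_foot','thermometer_head']:
    print(t,[(np.round(d['centre'],4).tolist(),round(d['confidence'],2)) for d in r.mark_of('side',t)][:4])
```

```text
t 22.1667 q [ 0.2973 -0.2489  1.9227 -0.0284  1.0699 -1.4883] 
p [0.4528 0.2207 0.2875] tiltX 22.847004718199887 tiltY 0.3614115244775716 yaw y_t 102.84815759215904 F [ 0.6773  0.5331 -0.4362] op 0.3159779394469334
[[-0.8988 -0.2224  0.3778]
 [-0.2035  0.975   0.0897]
 [-0.3883  0.0037 -0.9215]]
probe_head [([0.3831, 0.2009, 0.0168], 0.62)]
probe_foot [([0.5466, 0.2437, 0.1712], 0.66)]
thermometer_head [([0.5746, 0.2011, 0.2642], 0.48), ([0.5904, 0.1502, 0.1393], 0.39)]
```

View pics/s3.png

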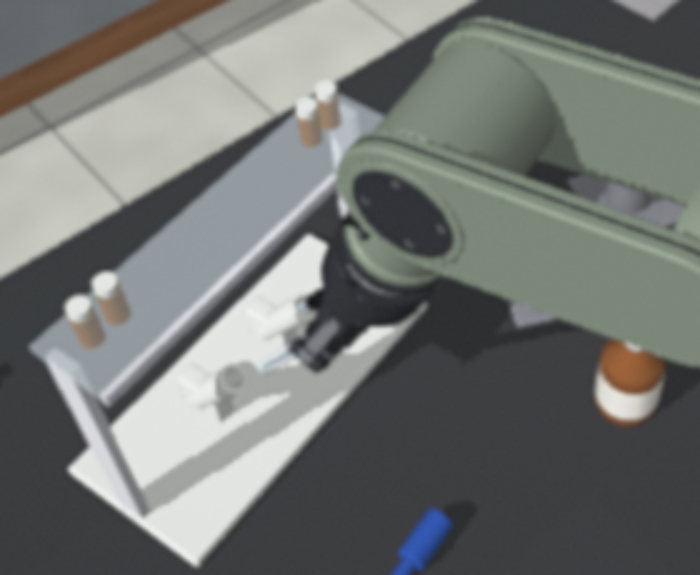

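The probe is out and held, with its stem visible at (280,360) in the crop and the foot measured at z = 0.171 as predicted. The thermometer has not moved. Carrying the probe to the pot.

>>> {"fn": "drive_tool", "kwargs": {
  "hand": [1, 1, 1, 1, 1, 1, 1, 1],
  "dp": [
    [0.007, -0.03, -0.012],
    [0.015, -0.066, -0.024],
    [0.022, -0.103, -0.035],
    [0.03, -0.14, -0.045],
    [0.037, -0.177, -0.055],
    [0.045, -0.214, -0.064],
    [0.052, -0.251, -0.072],
    [0.06, -0.288, -0.08]
  ],
  "twist": [0, 0, 0, 0, 0, 0, 0, 0]
}}

```text
time_s: 23.03
tool_pos: [0.4337, -0.0807, 0.3344]
tcp_rot: [-0.109, 0.974, 0.025, 0.196]
wrist_force: [1.3, -0.2, -0.3]
opening: 0.313
```

```bash
cat >> h.py <<'E'
FT=np.array([-.043,0,.143])
def foot(s,R): return s['tool_pos']+R@FT
E
python3 - <<'E'
from h import *
s,R=show();f=foot(s,R);print('foot',f)
t=POT+.007*X+[0,0,.035];print(todp(R,t-f))
E
```

```text
t 23.0333 q [-0.5971 -0.4097  1.9412  0.2995  1.3447 -2.4187] 
p [ 0.4337 -0.0807  0.3344] tiltX 22.832891110894053 tiltY 0.4640988886913624 yaw y_t 102.80953973684524 F [ 1.2955 -0.1535 -0.2639] op 0.31323197512111284
foot [ 0.5263 -0.059   0.2193]
[ 0.0336 -0.2053  0.0218]
```

>>> {"fn": "drive_tool", "kwargs": {
  "hand": [1, 1, 1, 1, 1, 1, 1, 1],
  "dp": [
    [0.006, -0.037, 0.003],
    [0.012, -0.074, 0.006],
    [0.018, -0.111, 0.009],
    [0.024, -0.148, 0.013],
    [0.03, -0.185, 0.017],
    [0.034, -0.205, 0.022],
    [0.034, -0.205, 0.022],
    [0.034, -0.205, 0.022]
  ],
  "twist": [0.02, 0.04, 0.06, 0.08, 0.1, 0.1, 0.1, 0.1]
}}

```text
time_s: 23.7
tool_pos: [0.4571, -0.2842, 0.2985]
tcp_rot: [-0.059, 0.979, 0.036, 0.194]
wrist_force: [-0.2, 0.2, -0.6]
opening: 0.315
```

Run:
```python
from h import *
import cv2
s,R=show();f=foot(s,R);print('foot',f,R)
for c in ['side','top']:
    im=r.read_camera(c)
    for t in ['probe_foot','pot_rim']:
        print(c,t,[(np.round(d['centre'],4).tolist(),round(d['confidence'],2)) for d in r.mark_of(c,t)][:4])
    if c=='side':cv2.imwrite('pics/s4.png',cv2.resize(im[100:260,270:490,::-1],None,fx=3,fy=3))
t=POT+.007*X+[0,0,.03];print(todp(R,t-f))
```

```text
t 23.7 q [-0.9358 -0.0732  1.7505  0.3785  1.3242 -2.6941] 
p [ 0.4571 -0.2842  0.2985] tiltX 22.778257888393583 tiltY 0.6650263497920506 yaw y_t 97.44058148261821 F [-0.1904  0.2337 -0.6078] op 0.3145873751569353
foot [ 0.5503 -0.2663  0.1832] [[-0.9177 -0.1293  0.3757]
 [-0.101   0.9904  0.0942]
 [-0.3842  0.0485 -0.922 ]]
side probe_foot [([0.5496, -0.263, 0.182], 0.56)]
side pot_rim [([0.709, -0.2661, 0.1134], 0.84), ([0.5202, -0.0935, 0.1093], 0.84), ([0.5409, -0.2645, 0.1503], 0.68), ([0.4588, -0.286, 0.3151], 0.35)]
top probe_foot [([0.3431, 0.3574, 0.0089], 0.95), ([0.55, -0.266, 0.1796], 0.69)]
top pot_rim [([0.5186, -0.0935, 0.1126], 0.94), ([0.7073, -0.267, 0.116], 0.92), ([0.5463, -0.2656, 0.1511], 0.85)]
[0.0014 0.0022 0.003 ]
```

View pics/s4.png

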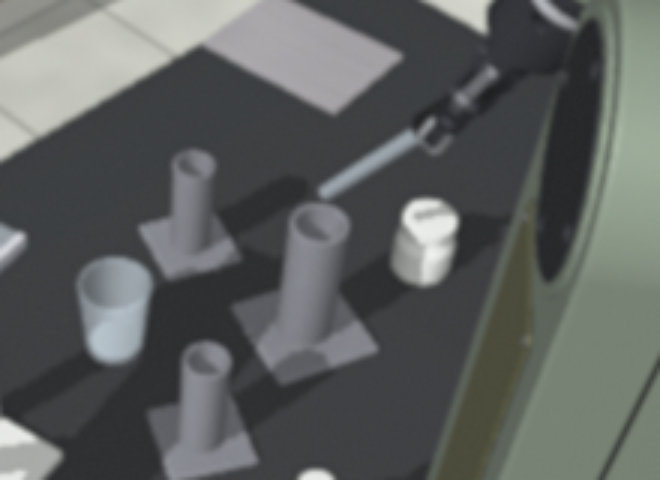

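The side crop shows the stem foot at (325,190), just above the mouth of the tall pot at (320,220). Both cameras agree with my foot estimate. The probe leans 35°, so I'll set the foot about 22 mm into the mouth. Then I'll ease it upright by moving the head slowly against the far inner wall, watching the force.

>>> {"fn": "drive_tool", "kwargs": {
  "hand": [1, 1, 1, 1, 1, 1, 1, 1],
  "dp": [
    [0.004, 0, 0.01],
    [0.007, 0, 0.02],
    [0.011, -0.001, 0.03],
    [0.015, -0.001, 0.04],
    [0.018, -0.001, 0.05],
    [0.018, -0.001, 0.05],
    [0.018, -0.001, 0.05],
    [0.018, -0.001, 0.05]
  ],
  "twist": [0, 0, 0, 0, 0, 0, 0, 0]
}}

```text
time_s: 24.67
tool_pos: [0.4609, -0.2824, 0.2489]
tcp_rot: [-0.06, 0.978, 0.034, 0.196]
wrist_force: [-0.2, 0.4, -1.2]
opening: 0.314
```

Run:
```python
from h import *
s,R=show();f=foot(s,R);print('foot',f,f-POT,R)
print('X',todp(R,X),'Z',todp(R,[0,0,1]))
```

```text
t 24.6667 q [-0.9271 -0.0335  1.8172  0.3912  1.2163 -2.7324] 
p [ 0.4609 -0.2824  0.2489] tiltX 22.961661925548317 tiltY 0.33807265800738734 yaw y_t 97.55872302304327 F [-0.1711  0.3839 -1.2308] op 0.31423412534386835
foot [ 0.5546 -0.2651  0.134 ] [ 0.0116  0.0004 -0.016 ] [[-0.9157 -0.1314  0.3797]
 [-0.1049  0.9904  0.0897]
 [-0.3878  0.0423 -0.9208]]
X [-0.9167  0.0861  0.3901] Z [-0.3878  0.0423 -0.9208]
```

>>> {"fn": "drive_tool", "kwargs": {
  "hand": [1, 1, 1, 1, 1, 1, 1, 1],
  "dp": [
    [-0.002, 0, 0.001],
    [-0.004, 0, 0.002],
    [-0.006, 0.001, 0.003],
    [-0.008, 0.001, 0.004],
    [-0.01, 0.001, 0.005],
    [-0.012, 0.001, 0.005],
    [-0.014, 0.001, 0.006],
    [-0.014, 0.001, 0.006]
  ],
  "twist": [0, 0, 0, 0, 0, 0, 0, 0]
}}

```text
time_s: 25.33
tool_pos: [0.4745, -0.2793, 0.2484]
tcp_rot: [-0.061, 0.979, 0.034, 0.194]
wrist_force: [-6.3, 0.9, 0.8]
opening: 0.314
```

Run:
```python
from h import *
s,R=show();f=foot(s,R);print('foot if rigid',f-POT, 'torque',s['ft_torque'])
```

```text
t 25.3333 q [-0.8973 -0.0129  1.7972  0.3835  1.207  -2.7035] 
p [ 0.4745 -0.2793  0.2484] tiltX 22.719710358492378 tiltY 0.398331211674085 yaw y_t 97.62839181819798 F [-6.3429  0.8645  0.7864] op 0.3140304574965148
foot if rigid [ 0.0247  0.0036 -0.017 ] torque [-0.1208  1.5834  0.1236]
```

>>> {"fn": "drive_tool", "kwargs": {
  "hand": [1, 1, 1, 1, 1, 1, 1, 1],
  "dp": [
    [-0.001, 0, 0],
    [-0.002, 0, 0.001],
    [-0.003, 0, 0.001],
    [-0.004, 0, 0.002],
    [-0.005, 0, 0.002],
    [-0.006, 0.001, 0.002],
    [-0.007, 0.001, 0.003],
    [-0.007, 0.001, 0.003]
  ],
  "twist": [0, 0, 0, 0, 0, 0, 0, 0]
}}

```text
time_s: 26.0
tool_pos: [0.4821, -0.2781, 0.2487]
tcp_rot: [-0.061, 0.978, 0.033, 0.195]
wrist_force: [-5.2, -1.3, 0.8]
opening: 0.311
```

Run:
```python
from h import *
import cv2
s,R=show();f=foot(s,R);print('foot if rigid',f-POT, 'torque',s['ft_torque'])
im=r.read_camera('side')
print([(np.round(d['centre'],4).tolist(),round(d['confidence'],2)) for d in r.mark_of('side','probe_foot')][:3])
cv2.imwrite('pics/s5.png',cv2.resize(im[100:220,330:490,::-1],None,fx=4,fy=4))
```

```text
t 26.0 q [-0.8828 -0.0034  1.7873  0.3815  1.2    -2.6888] 
p [ 0.4821 -0.2781  0.2487] tiltX 22.76246429081694 tiltY 0.27701185152615326 yaw y_t 97.56728141231102 F [-5.1596 -1.2919  0.7541] op 0.31120512464643907
foot if rigid [ 0.0324  0.0046 -0.0166] torque [-0.4421  1.3772 -0.0719]
[([0.5616, -0.2602, 0.1257], 0.58)]
```

View pics/s5.png

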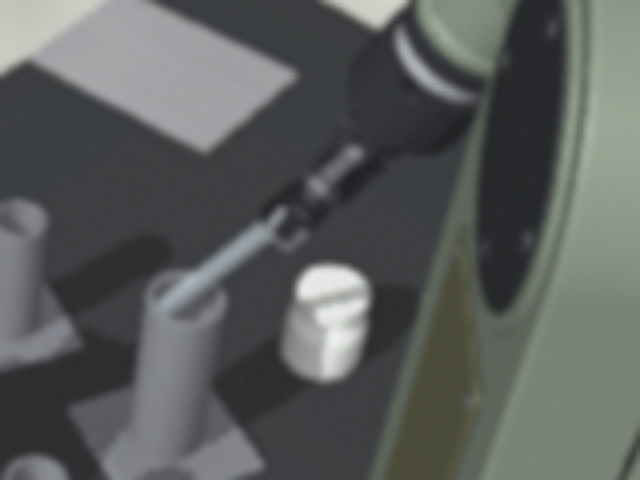

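The reaction stayed at about 5 N while the probe pivoted: the foot is at the far wall at (0.562, -0.260), and the stem enters the pot mouth at (180,290). Continuing in slow steps.

>>> {"fn": "drive_tool", "kwargs": {
  "hand": [1, 1, 1, 1, 1, 1, 1, 1],
  "dp": [
    [-0.003, 0, 0.001],
    [-0.006, 0, 0.002],
    [-0.009, 0.001, 0.004],
    [-0.012, 0.001, 0.005],
    [-0.015, 0.001, 0.006],
    [-0.018, 0.001, 0.007],
    [-0.021, 0.002, 0.009],
    [-0.023, 0.002, 0.01]
  ],
  "twist": [0, 0, 0, 0, 0, 0, 0, 0]
}}

```text
time_s: 26.77
tool_pos: [0.5079, -0.2723, 0.2487]
tcp_rot: [-0.06, 0.978, 0.033, 0.196]
wrist_force: [-4.3, -2.0, 3.6]
opening: 0.314
```

Run:
```python
from h import *
s,R=show();f=foot(s,R);print('foot if rigid',f-POT, 'torque',s['ft_torque'],'X',todp(R,X))
```

```text
t 26.7667 q [-0.8353  0.0324  1.7517  0.3772  1.1819 -2.6432] 
p [ 0.5079 -0.2723  0.2487] tiltX 22.92013913484422 tiltY 0.29763675777378457 yaw y_t 97.5585546673113 F [-4.3251 -2.0436  3.5737] op 0.31352351556361313
foot if rigid [ 0.0585  0.0105 -0.0164] torque [-0.6312  1.2898 -0.1158] X [-0.917   0.0861  0.3894]
```

>>> {"fn": "drive_tool", "kwargs": {
  "hand": [1, 1, 1, 1, 1, 1, 1, 1],
  "dp": [
    [-0.002, 0, 0.001],
    [-0.005, 0, 0.002],
    [-0.008, 0.001, 0.003],
    [-0.011, 0.001, 0.005],
    [-0.014, 0.001, 0.006],
    [-0.017, 0.001, 0.007],
    [-0.02, 0.002, 0.008],
    [-0.02, 0.002, 0.008]
  ],
  "twist": [0, 0, 0, 0, 0, 0, 0, 0]
}}

```text
time_s: 27.43
tool_pos: [0.5292, -0.267, 0.2489]
tcp_rot: [-0.061, 0.978, 0.034, 0.196]
wrist_force: [-3.1, -1.9, 0.4]
opening: 0.311
```

Run:
```python
from h import *
import cv2
s,R=show();f=foot(s,R);print('foot if rigid',f-POT, 'torque',s['ft_torque'])
im=r.read_camera('side')
for t in ['probe_head','probe_foot']:print([(np.round(d['centre'],4).tolist(),round(d['confidence'],2)) for d in r.mark_of('side',t)][:3])
cv2.imwrite('pics/s6.png',cv2.resize(im[100:220,330:490,::-1],None,fx=4,fy=4))
```

```text
t 27.4333 q [-0.7966  0.0631  1.7192  0.3711  1.1704 -2.6049] 
p [ 0.5292 -0.267   0.2489] tiltX 22.938904673942737 tiltY 0.345817637023387 yaw y_t 97.59469632026487 F [-3.1249 -1.8623  0.4344] op 0.31103370332332153
foot if rigid [ 0.0799  0.0159 -0.0161] torque [-0.5989  1.0861 -0.1242]
[([0.526, -0.2673, 0.2656], 0.67), ([0.3814, 0.2001, 0.0159], 0.58)]
[([0.5617, -0.2593, 0.1039], 0.46)]
```

View pics/s6.png

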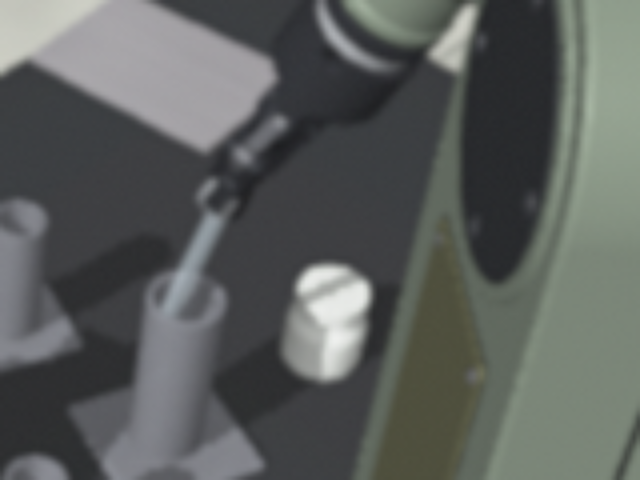

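The probe now leans about 13°: head at (0.526, -0.267, 0.266), foot about 46 mm deep. I'll ease off the wall and lower in small stages.

>>> {"fn": "drive_tool", "kwargs": {
  "hand": [1, 1, 1, 1, 1, 1, 1, 1],
  "dp": [
    [0.002, 0, -0.001],
    [0.005, 0, -0.002],
    [0.006, 0, 0.002],
    [0.008, -0.001, 0.005],
    [0.009, -0.001, 0.008],
    [0.01, -0.001, 0.011],
    [0.011, -0.001, 0.013],
    [0.011, -0.001, 0.013]
  ],
  "twist": [0, 0, 0, 0, 0, 0, 0, 0]
}}

```text
time_s: 28.25
tool_pos: [0.5235, -0.2676, 0.2317]
tcp_rot: [-0.06, 0.978, 0.035, 0.196]
wrist_force: [-1.1, 0.9, -1.5]
opening: 0.311
```

>>> {"fn": "drive_tool", "kwargs": {
  "hand": [1, 1, 1, 1, 1, 1, 1, 1],
  "dp": [
    [0.001, 0, 0.002],
    [0.002, 0, 0.004],
    [0.002, 0, 0.006],
    [0.003, 0, 0.008],
    [0.003, 0, 0.008],
    [0.003, 0, 0.008],
    [0.003, 0, 0.008],
    [0.003, 0, 0.008]
  ],
  "twist": [0, 0, 0, 0, 0, 0, 0, 0]
}}

```text
time_s: 28.92
tool_pos: [0.5242, -0.2678, 0.2244]
tcp_rot: [-0.06, 0.978, 0.034, 0.196]
wrist_force: [0.3, 0.8, -1.2]
opening: 0.311
```

Run:
```python
from h import *
s,R=show();print('torque',s['ft_torque'])
```

```text
t 28.9167 q [-0.8052  0.0786  1.7556  0.3815  1.1248 -2.634 ] 
p [ 0.5242 -0.2678  0.2244] tiltX 22.959382777586704 tiltY 0.33663169668998644 yaw y_t 97.56597819695983 F [ 0.2901  0.7912 -1.1916] op 0.3112204695284065
torque [-0.0655  0.2668  0.012 ]
```

>>> {"fn": "drive_tool", "kwargs": {
  "hand": [1, 1, 1, 1, 1, 1, 1, 1],
  "dp": [
    [0.001, 0, 0.002],
    [0.002, 0, 0.004],
    [0.002, 0, 0.006],
    [0.003, 0, 0.008],
    [0.003, 0, 0.008],
    [0.003, 0, 0.008],
    [0.003, 0, 0.008],
    [0.003, 0, 0.008]
  ],
  "twist": [0, 0, 0, 0, 0, 0, 0, 0]
}}

```text
time_s: 29.58
tool_pos: [0.5244, -0.2674, 0.2158]
tcp_rot: [-0.06, 0.978, 0.034, 0.196]
wrist_force: [0.4, 0.1, -0.5]
opening: 0.315
```

>>> {"fn": "drive_tool", "kwargs": {
  "hand": [1, 1, 1, 1, 1, 1, 1, 1],
  "dp": [
    [0.001, 0, 0.001],
    [0.001, 0, 0.003],
    [0.002, 0, 0.005],
    [0.003, 0, 0.007],
    [0.003, 0, 0.007],
    [0.003, 0, 0.007],
    [0.003, 0, 0.007],
    [0.003, 0, 0.007]
  ],
  "twist": [0, 0, 0, 0, 0, 0, 0, 0]
}}

```text
time_s: 30.25
tool_pos: [0.5243, -0.2671, 0.2082]
tcp_rot: [-0.06, 0.978, 0.034, 0.196]
wrist_force: [0.2, -0.2, -0.4]
opening: 0.315
```

>>> {"fn": "drive_tool", "kwargs": {
  "hand": [1, 1, 1, 1, 1, 1, 1, 1],
  "dp": [
    [0.001, 0, 0.001],
    [0.001, 0, 0.003],
    [0.002, 0, 0.005],
    [0.003, 0, 0.007],
    [0.003, 0, 0.007],
    [0.003, 0, 0.007],
    [0.003, 0, 0.007],
    [0.003, 0, 0.007]
  ],
  "twist": [0, 0, 0, 0, 0, 0, 0, 0]
}}

```text
time_s: 30.92
tool_pos: [0.5242, -0.2667, 0.2005]
tcp_rot: [-0.06, 0.978, 0.034, 0.196]
wrist_force: [0.1, -0.4, -0.6]
opening: 0.318
```

>>> {"fn": "drive_tool", "kwargs": {
  "hand": [1, 1, 1, 1, 1, 1, 1, 1],
  "dp": [
    [0.001, 0, 0.001],
    [0.001, 0, 0.003],
    [0.002, 0, 0.005],
    [0.003, 0, 0.007],
    [0.003, 0, 0.007],
    [0.003, 0, 0.007],
    [0.003, 0, 0.007],
    [0.003, 0, 0.007]
  ],
  "twist": [0, 0, 0, 0, 0, 0, 0, 0]
}}

```text
time_s: 31.58
tool_pos: [0.5243, -0.2666, 0.1932]
tcp_rot: [-0.06, 0.978, 0.034, 0.196]
wrist_force: [-0.3, -0.7, 2.0]
opening: 0.314
```

>>> {"fn": "drive_tool", "kwargs": {
  "hand": [1, 1, 1, 1, 1, 1, 1, 1],
  "dp": [
    [0, 0, 0.001],
    [0.001, 0, 0.002],
    [0.001, 0, 0.002],
    [0.001, 0, 0.002],
    [0.001, 0, 0.002],
    [0.001, 0, 0.002],
    [0.001, 0, 0.002],
    [0.001, 0, 0.002]
  ],
  "twist": [0, 0, 0, 0, 0, 0, 0, 0]
}}

```text
time_s: 32.25
tool_pos: [0.5241, -0.2665, 0.1909]
tcp_rot: [-0.06, 0.978, 0.034, 0.196]
wrist_force: [-0.4, -0.9, 3.5]
opening: 0.311
```

Run:
```python
from h import *
s,R=show();print('torque',s['ft_torque'])
r.read_camera('side');
for t in ['probe_head','probe_foot']:print([(np.round(d['centre'],4).tolist(),round(d['confidence'],2)) for d in r.mark_of('side',t)][:3])
s,R=show()
```

```text
t 32.25 q [-0.8035  0.1138  1.7916  0.3952  1.0579 -2.6626] 
p [ 0.5241 -0.2665  0.1909] tiltX 22.969712846962434 tiltY 0.3112506581470923 yaw y_t 97.55633932630863 F [-0.4024 -0.8572  3.5461] op 0.31099381332029735
torque [-0.1301 -0.1214 -0.0517]
[([0.3863, 0.1967, 0.0146], 0.79)]
[]
t 32.4 q [-0.8035  0.1139  1.7916  0.3952  1.0579 -2.6626] 
p [ 0.5241 -0.2665  0.1908] tiltX 22.964568550576598 tiltY 0.3160958820762765 yaw y_t 97.55620989374536 F [-0.8143 -1.4138  3.5109] op 0.3145607164895014
```

The cushion is felt: Fz has risen from about -0.6 to +3.5 N and holds steady, with the foot about 103 mm below the rim. I'll ease up 1.5 mm to limit the spring's rebound, then open gradually.

>>> {"fn": "drive_tool", "kwargs": {
  "hand": [1, 1, 0.75, 0.7, 0.65, 0.6, 0.5, 0.4],
  "dp": [
    [-0.0005, 0, -0.0015],
    [-0.0005, 0, -0.0015],
    [-0.0005, 0, -0.0015],
    [-0.0005, 0, -0.0015],
    [-0.0005, 0, -0.0015],
    [-0.0005, 0, -0.0015],
    [-0.0005, 0, -0.0015],
    [-0.0005, 0, -0.0015]
  ],
  "twist": [0, 0, 0, 0, 0, 0, 0, 0]
}}

```text
time_s: 33.07
tool_pos: [0.5233, -0.2657, 0.1913]
tcp_rot: [-0.06, 0.978, 0.035, 0.195]
wrist_force: [-1.0, 0.7, -0.4]
opening: 0.595
```

Run:
```python
from h import *
import cv2
s,R=show()
im=r.read_camera('wrist');cv2.imwrite('pics/w7.png',im[:,:,::-1])
for t in ['probe_head','pot_rim']:print([(np.round(d['centre'],4).tolist(),round(d['confidence'],2)) for d in r.mark_of('wrist',t)][:3])
```

```text
t 33.0667 q [-0.8036  0.1125  1.7916  0.3944  1.062  -2.6614] 
p [ 0.5233 -0.2657  0.1913] tiltX 22.878678576974508 tiltY 0.46673896164330037 yaw y_t 97.58501793176467 F [-1.0422  0.6658 -0.4249] op 0.5954450167732055
[([0.5106, -0.2693, 0.2103], 0.74)]
[([0.5208, -0.094, 0.1168], 0.69), ([0.7077, -0.2646, 0.1135], 0.57)]
```

View pics/w7.png

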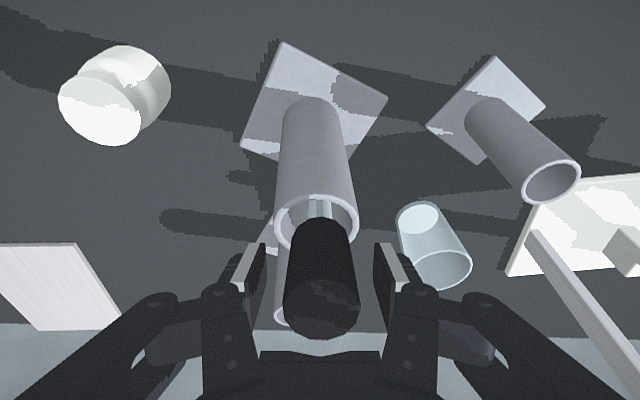

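The fingers are open and the head at (320,280) stands free between them, stem in the pot. Opening fully and backing off along the tool axis.

>>> {"fn": "drive_tool", "kwargs": {
  "hand": [0.2, 0, 0, 0, 0, 0, 0, 0],
  "dp": [
    [0, 0, 0],
    [0, 0, 0],
    [0, 0, -0.01],
    [0, 0, -0.03],
    [0, 0, -0.06],
    [0, 0, -0.09],
    [0, 0, -0.12],
    [0, 0, -0.12]
  ],
  "twist": [0, 0, 0, 0, 0, 0, 0, 0]
}}

```text
time_s: 33.88
tool_pos: [0.4794, -0.2803, 0.3111]
tcp_rot: [-0.061, 0.977, 0.028, 0.2]
wrist_force: [1.2, -0.7, 1.1]
opening: 1.002
```

Run:
```python
from h import *
import cv2
s,R=show()
for c in ['wrist','top','side']:
    im=r.read_camera(c)
    for t in ['probe_head','thermometer_head','reagent','beaker','jar']:print(c,t,[(np.round(d['centre'],4).tolist(),round(d['confidence'],2)) for d in r.mark_of(c,t)][:3])
    if c=='wrist':cv2.imwrite('pics/w8.png',im[:,:,::-1])
```

```text
t 33.8833 q [-0.8925 -0.0619  1.7165  0.3726  1.3106 -2.6524] 
p [ 0.4794 -0.2803  0.3111] tiltX 23.306910608349394 tiltY -0.3769726382415217 yaw y_t 97.48649335568584 F [ 1.2426 -0.6667  1.0771] op 1.0020632678613366
wrist probe_head [([0.516, -0.2675, 0.2078], 0.88)]
wrist thermometer_head []
wrist reagent []
wrist beaker [([0.6629, -0.1146, -0.0014], 0.77), ([0.6129, 0.1533, 0.1153], 0.51)]
wrist jar [([0.5252, -0.4168, -0.0001], 0.68)]
top probe_head [([0.382, 0.1982, 0.0152], 0.89), ([0.513, -0.2691, 0.2101], 0.46)]
top thermometer_head [([0.5912, 0.1499, 0.1333], 0.44), ([0.5482, -0.2635, 0.1496], 0.44)]
top reagent [([0.3611, -0.0561, -0.0002], 0.95)]
top beaker [([0.6631, -0.1142, 0.0022], 0.55), ([0.5872, 0.1967, 0.0008], 0.44), ([0.522, -0.42, -0.0018], 0.4)]
top jar [([0.522, -0.4232, -0.0018], 0.59)]
side probe_head [([0.3851, 0.195, 0.0166], 0.97), ([0.5143, -0.2682, 0.2069], 0.67)]
side thermometer_head [([0.5934, 0.151, 0.1397], 0.53)]
side reagent [([0.3608, -0.0531, -0.0031], 0.88)]
side beaker [([0.6607, -0.1158, 0.0002], 0.97)]
side jar [([0.3629, -0.0535, -0.0014], 0.36)]
```

View pics/w8.png

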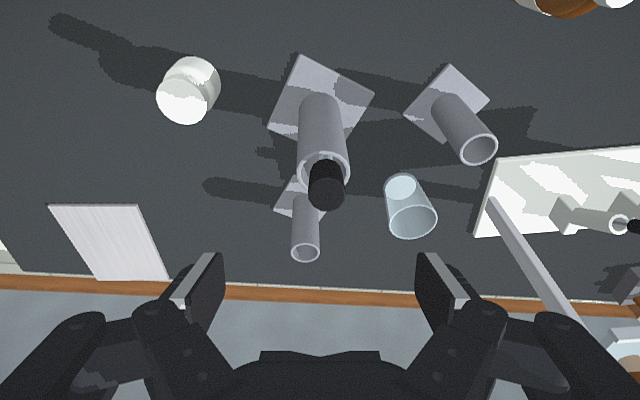

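The probe stands in the pot with the gripper well clear: head at (325,185), and nothing else has moved. Handing in.

```bash
python3 -c "
from rig import r
print(r.close_job())"
```

```text
the job is handed in; nothing more can be done
None
```

The probe is standing foot-down on the cushion in the tall grey pot, released, and I handed the job in at about 34 s of the 48 s allowed. No verdict was reported.

**How it was done**
- **Tilting the tool:** The drive has no tilt command and a vertical gripper would have hit the shelf. I tilted the tool to 23° by pushing repeatedly against the arm's reach limit.
- **Drawing:** I gripped the head and drew it about 180 mm straight along the sleeve. Wrist force was about 6 N after gripping and near zero once the probe was out. The foot then measured 0.171 m above the bench.
- **Turning it upright:** With the foot in the pot's mouth, I eased the probe from a 35° lean to about 13° against the far inner wall. Forces there were up to about 6 N.
- **Placing:** I lowered it until the wrist read 3.5 N on the cushion, with the foot about 103 mm below the rim. Then I eased up 1.5 mm, opened the fingers and backed off.

**Last checks**
- **Probe:** All three cameras put the head at about (0.515, -0.268, 0.208), which is a lean of about 15° with the foot about 100 mm below the rim. I worked the foot out from the head position, because it is hidden inside the pot.
- **Other things:** Thermometer, bottle, beaker and jar are all within about 6 mm of where the first pictures showed them. That is within the cameras' error. The side camera did not find the jar, but the top and wrist cameras did.
- **Robot:** The gripper is about 120 mm clear, touching nothing, with only about 1 N of sensor noise.

**Failed or disagreeing**
- The first attempt to tilt the tool, by twisting against joint 6's range, failed: it turned the arm instead and cost several seconds.
- While I was pushing at the reach limit, joint 3 read 0.225 to 0.226 against its listed minimum of 0.23. The drive held it there and reported nothing, but a strict check could count that as out of range.

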